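# Open the green screw case on the garage bench

### The arm

A 7-joint arm with a two-finger parallel gripper is mounted at the origin on the work surface. World frame = base frame: x ahead of the robot, y to its left, z up, the work surface at z = 0. Lengths are in m, angles in rad, forces in N, time in s.
With the tool pointing down it reaches from about 0.4 to 0.85 m from the base axis. Payload 10.4 kg.
Tool frame: the origin (TCP) lies where the fingers leave the gripper's body, on its centre line; the fingertips stand 73 mm ahead of it and the grasp point (between the pads) lies 54 mm ahead of it; z points along the fingers, y is the line along which they close (so a half turn about z gives the same grasp; the last joint's range is limited). The gripper opens to 85 mm and grips with 20 to 120 N. Pads are 22 mm wide; open, the fingers measure 114 mm over their backs; the gripper's body (76 mm by 85 mm) begins 54 mm behind the grasp point. The pads swing forward as they close: fully open they stand 13 mm farther back than shut.
Start: joints at [1.294, 0.332, -0.065, 1.46, 0.022, 1.35, -0.088], TCP at [0.157, -0.605, 0.304] pointing down, gripper open.
Joint ranges: [-2.6, 2.6], [-0.5, 2.12], [-1.47, 1.34], [0.16, 2.42], [-1.27, 4.41], [0.06, 2.06], [-2.6, 2.6]. Speed limits (rad/s): [2.22, 2.22, 2.79, 2.79, 3.14, 3.14, 3.14].

### API

Orientations are given as a 3x3 rotation matrix whose columns are the frame's x, y, z axes.
In Python, from station import readout, viewer, job gives the robot as it stands. The module is installed in compiled form; this text tells all that it offers.
- The arm moves only by the tool arm_command, never from a script. Its argument "targets" is a list of rows, each an object with "dp": the shift along the tool's x, y, z in cm, a list of three; "spin": the turn about the tool's z in rad. In form: [{"dp": [tx, ty, tz], "spin": spin}, ...]. A call has 1 to 10 rows; each row is the pose to reach, as a shift and turn from the pose commanded when the call began, along the tool's axes at that moment; what a row does not reach only later rows make up. A row lasts 1/8 s, in which the tool goes at most 62.5 mm and 10.7 degrees, less where a joint would pass 70% of its speed; a pose out of reach is approached as far as the arm can. A call with a gripper value outside its range is refused whole. "fingers" is the opening, from 0 (shut) to 1 (fully open), set as the call begins (left out, the last holds). The fingers move at their own pace and stop on an object; "squeeze" is the grip in N (left out, the last holds). Time passes only in rows, so rows that repeat a pose let the fingers close. It gives the time, the measured TCP pose, the force, the opening and the grip force at its end, in the units of the state.
- readout.get_obs(): the state, without advancing time (a new reading comes with each control period).
- viewer.grab_frame(name): name is "scene" or "side" or "wrist"; returns the picture (480x640x3 uint8, red, green, blue); there is no depth.
- viewer.get_calibration(name): a dict with "fx", "fy", "cx", "cy" (pixels), "position" and "rotation" of the camera in the world. Camera axes: x right, y down, z forward; pixel columns grow to the right and rows downward; lengths in m; the calibration is good to about 2 mm. A picture is of the moment at which its call begins: read the wrist's pose just before it. get_calibration takes no time and is no camera call; for the wrist camera it gives the pose at the moment of the call.
- job.sign_off(): hands the job in; it is judged then, once.
The state is a dict: "time": time; "joint_positions": joint angles; "qvel": joint speeds; "joint_efforts": joint torques, N m; "ee_pos": TCP position; "tool_rot": TCP orientation; "contact_force": force on the tool from outside, world axes, zero at the start; "wrist_torque": the same for the moment, N m; "grip_width": finger opening in m; "gripper_force": force on a finger pad.
Only numpy, scipy, OpenCV 4.12 (cv2) and the standard library are available. Lean on these libraries where they do the work, as an engineer would, in place of code of your own. Each camera call takes 0.05 s, during which the arm holds its last target. There are 200 camera calls.

### The job

Open the screw case with the green cover: press its yellow release tab down and, keeping it pressed, slide the cover along its rails until it is fully open, then let go and move clear of it. Leave the case with the red cover shut.

Things in the scene. Friction and masses are not known exactly. Their poses are not given: they have to be found in the camera images.
- green_tab_pad (a point): Centre of the level top of the yellow release tab's pad on the green-covered case; moves with it. 70 mm above the bench when up. Pad 48 mm along its x, 42 mm along y, with a lip 6 mm thick, 12 mm high at each x end, open at both y sides. z up; the cover opens towards -x (robot's side). A shut gripper fits between the lips, closing line along y: press down, push on the -x lip.
- green_cover (a joint): Slide of the flat green cover (top 60 mm above the bench), m: 0 shut, 0.090 fully open at its stop. About 2 N slides it; it stays where left. A catch holds it shut until the tab is pressed; keep the tab pressed throughout. Its dark grey case, fixed to the bench, is 200 mm (x) by 116 (y), side rails 66 high; the pad lies 44 mm to +x of the case's centre when shut.
- green_tab (a joint): How far the green case's yellow tab is pressed, m: 0 up, 0.007 fully down on its stop. A spring resists with 2 N at 0 and 7 N at 0.007; from about 0.005 down it is clear of the catch. Let go, it springs up.
- red_cover (a joint): Slide of the red cover of the like case beside it (same size, same yellow tab), m: 0 shut, 0.090 open. It is to stay shut.

How it is judged:
By the outcome, as a careful person would: the job done as asked, in the order asked, and still so for the second after the job is handed in, with the robot touching nothing.
It also fails if it takes over 29 s, if anything falls off the work surface, if the arm or the gripper's body presses on something with over 40 N, if the wrist force passes 120 N, or if a joint passes its speed limit or range.

## Working session

There is one attempt and no reset: what is moved stays moved. The work goes in short steps, Python scripts to look and compute and a tool call to move; the robot and the scene stay as the last step left them, time stands still between calls to the robot, and variables do not carry over. Pictures are saved under pics/ and viewed, at most 10 in all, crops included, and the job is handed in when it is done.

Besides the shell and the picture viewer there is one more tool, called as name(argument=value, ...) on one line, values as JSON. arm_command: Moves the arm, as the interface text tells. Its arguments: {"type":"object","properties":{"targets":{"type":"array","items":{"type":"object","properties":{"dp":{"type":"array","items":{"type":"number"}},"spin":{"type":"number"}}}},"fingers":{"type":"number"},"squeeze":{"type":"number"}},"required":["targets"]}

```bash
mkdir -p pics; python3 - <<'E'
from station import readout, viewer, job
import cv2, numpy as np
o=readout.get_obs(); print(o['time'],o['ee_pos'],np.round(o['tool_rot'],3).tolist(),o['grip_width'],o['contact_force'])
for n in ("scene","side"):
    f=viewer.grab_frame(n); cv2.imwrite(f"pics/{n}0.png",f[:,:,::-1]); c=viewer.get_calibration(n); print(n,{k:np.round(v,4).tolist() for k,v in c.items()})
    np.savez(f"{n}0.npz",f=f,**c)
E
```

```text
0.0 [ 0.15682627 -0.6047124   0.30310192] [[0.968, 0.251, -0.0], [0.251, -0.968, 0.001], [-0.0, -0.001, -1.0]] 0.08505702305650231 [ 0.11359793 -0.10206622 -0.71144462]
scene {'fx': 451.0071, 'fy': 451.0071, 'cx': 314.1305, 'cy': 239.7411, 'position': [1.1137, 0.0478, 0.4197], 'rotation': [[-0.106, 0.5317, -0.8402], [0.9941, 0.0377, -0.1016], [-0.0224, -0.8461, -0.5326]]}
side {'fx': 490.7944, 'fy': 490.7944, 'cx': 320.215, 'cy': 239.3844, 'position': [0.4221, -0.4836, 0.4793], 'rotation': [[0.9621, -0.1641, 0.2179], [-0.2728, -0.5932, 0.7574], [0.005, -0.7881, -0.6155]]}
```

View pics/scene0.png

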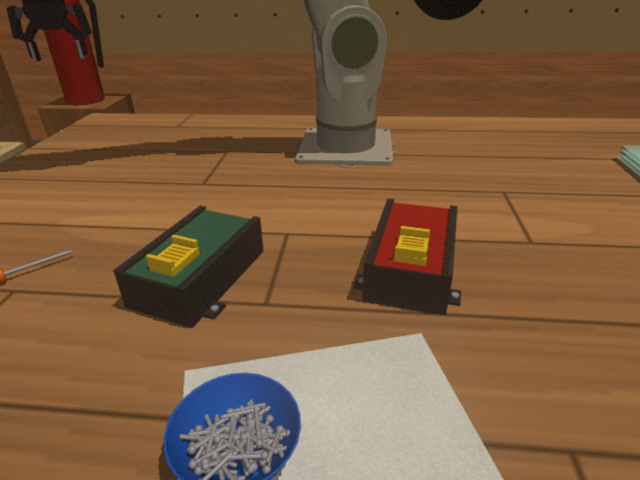

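View pics/side0.png

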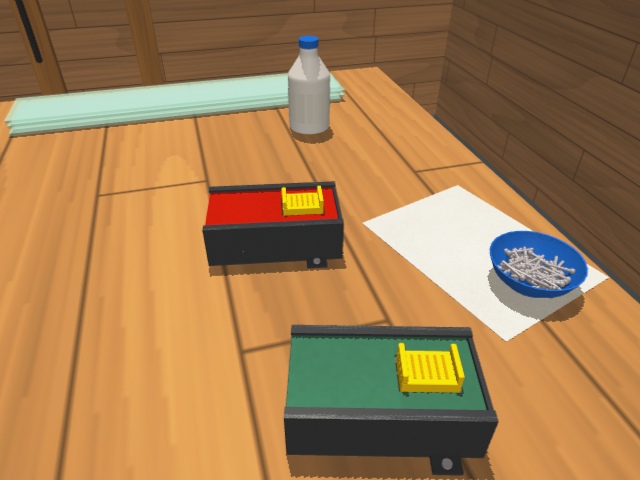

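The scene view shows the green case at about (195,255) with its tab at (174,256). The side view shows it at (390,385) with its tab at (430,370). The red case is at (410,250) in the scene view and (275,220) in the side view. Next I measure the yaw and the pad in both views.

```bash
cat > h.py <<'E'
import numpy as np, cv2
def ray(c,uv):
    uv=np.asarray(uv,float).reshape(-1,2)
    d=np.c_[(uv[:,0]-c['cx'])/c['fx'],(uv[:,1]-c['cy'])/c['fy'],np.ones(len(uv))]
    return d@np.asarray(c['rotation']).T
def plane(c,uv,z):
    d=ray(c,uv); p=np.asarray(c['position']); return p+d*((z-p[2])/d[:,2])[:,None]
def biggest(m,roi):
    k=np.zeros_like(m); x0,y0,x1,y1=roi; k[y0:y1,x0:x1]=m[y0:y1,x0:x1]
    cs,_=cv2.findContours(k,cv2.RETR_EXTERNAL,cv2.CHAIN_APPROX_NONE); return max(cs,key=cv2.contourArea)[:,0]
E
python3 - <<'E'
from h import *
for n,roi in(("scene",(100,190,280,330)),("side",(270,310,510,480))):
    c=np.load(n+"0.npz"); hsv=cv2.cvtColor(c['f'],cv2.COLOR_RGB2HSV)
    Y=cv2.inRange(hsv,(22,150,80),(34,255,255)); G=cv2.inRange(hsv,(60,80,30),(90,255,255))
    y=biggest(Y,roi); g=biggest(cv2.morphologyEx(Y|G,cv2.MORPH_CLOSE,np.ones((5,5),np.uint8)),roi)
    gonly=biggest(G,roi)
    P=plane(c,g,.06)[:,:2]; r=cv2.minAreaRect((P*1000).astype(np.float32)); print(n,'cover rect',r)
    print(' corners px',cv2.approxPolyDP(g,6,True)[:,0].tolist())
    q=cv2.approxPolyDP(g,6,True)[:,0]; print(' corners mm',np.round(plane(c,q,.06)*1000)[:,:2].tolist())
    yp=cv2.approxPolyDP(y,3,True)[:,0]; print(' yellow px',yp.tolist()); print(' @70',np.round(plane(c,yp,.07)*1000)[:,:2].tolist()); print(' @82',np.round(plane(c,yp,.082)*1000)[:,:2].tolist())
    x0,y0=y.min(0)-25; x1,y1=y.max(0)+25
    cv2.imwrite(f"pics/{n}crop.png",cv2.resize(c['f'][y0:y1,x0:x1,::-1],None,fx=5,fy=5,interpolation=cv2.INTER_CUBIC)[:600,:800]); print(' crop off',x0,y0)
E
python3 -c "
import cv2,numpy as np
a=cv2.imread('pics/scenecrop.png');b=cv2.imread('pics/sidecrop.png');print(a.shape,b.shape)
h=max(a.shape[0],b.shape[0]);w=a.shape[1]+b.shape[1];o=np.zeros((h,w,3),np.uint8);o[:a.shape[0],:a.shape[1]]=a;o[:b.shape[0],a.shape[1]:]=b
s=800/w;print(s);cv2.imwrite('pics/both.png',cv2.resize(o,None,fx=s,fy=s))"
```

```text
scene cover rect ((568.619873046875, -203.14376831054688), (87.8193359375, 187.12257385253906), 73.30733489990234)
 corners px [[244, 219], [201, 213], [127, 271], [177, 285]]
 corners mm [[491.0, -141.0], [476.0, -219.0], [644.0, -268.0], [669.0, -188.0]]
 yellow px [[196, 240], [171, 235], [173, 242], [156, 256], [146, 255], [149, 269], [174, 275], [199, 253]]
 @70 [[575.0, -192.0], [564.0, -235.0], [583.0, -224.0], [620.0, -235.0], [619.0, -250.0], [651.0, -232.0], [661.0, -193.0], [608.0, -177.0]]
 @82 [[594.0, -184.0], [583.0, -225.0], [601.0, -215.0], [637.0, -225.0], [636.0, -240.0], [667.0, -222.0], [677.0, -185.0], [626.0, -169.0]]
 crop off 121 209
side cover rect ((572.5703125, -195.79946899414062), (89.59091186523438, 193.56373596191406), 73.27257537841797)
 corners px [[292, 335], [287, 406], [486, 408], [465, 338]]
 corners mm [[493.0, -125.0], [468.0, -211.0], [653.0, -265.0], [677.0, -181.0]]
 yellow px [[398, 344], [396, 365], [401, 391], [459, 392], [464, 376], [455, 344], [451, 344], [449, 351], [406, 351], [403, 343]]
 @70 [[597.0, -176.0], [585.0, -201.0], [577.0, -231.0], [631.0, -247.0], [645.0, -232.0], [656.0, -193.0], [652.0, -191.0], [645.0, -199.0], [602.0, -187.0], [603.0, -176.0]]
 @82 [[592.0, -185.0], [580.0, -209.0], [573.0, -239.0], [625.0, -254.0], [639.0, -239.0], [649.0, -201.0], [645.0, -200.0], [639.0, -208.0], [597.0, -196.0], [598.0, -185.0]]
 crop off 371 318
(455, 515, 3) (495, 590, 3)
0.7239819004524887
```

View pics/both.png

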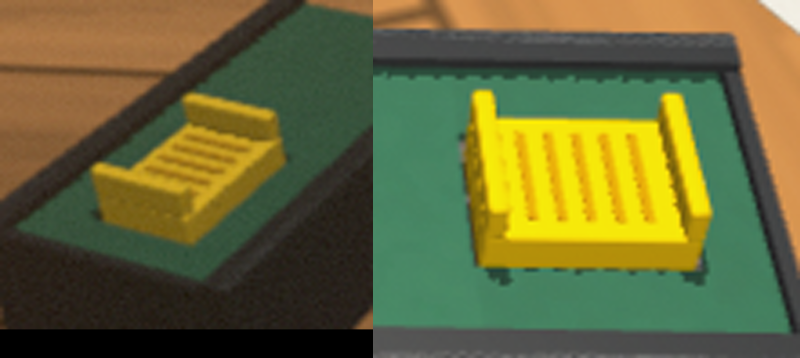

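The crops show the four lip-top corners clearly in both views. I triangulate them to check their height and spacing.

```bash
python3 - <<'E'
from h import *
S=np.load("scene0.npz");D=np.load("side0.npz");k=3.62
a=np.array([(187,96),(277,114),(95,165),(194,187)])/k+[121,209]
b=(np.array([(491,213),(474,92),(693,215),(664,95)])-[372.9,0])/k+[371,318]
da,db=ray(S,a),ray(D,b);X=[]
for u,v in zip(da,db):
    A=np.c_[u,-v];t=np.linalg.lstsq(A,D['position']-S['position'],rcond=None)[0]
    p,q=S['position']+t[0]*u,D['position']+t[1]*v;X.append((p+q)/2);print(np.round(1000*X[-1],1),'gap',round(1000*np.linalg.norm(p-q),1))
X=np.array(X)
print('centre',X.mean(0),'yaws',[np.degrees(np.arctan2(*(X[j]-X[i])[[1,0]])) for i,j in((0,2),(1,3),(0,1),(2,3))],'len',[np.linalg.norm(X[j]-X[i]) for i,j in((0,2),(1,3),(0,1),(2,3))])
# from the outline: side-view outer corners at z=82 
for n,c,px in(("scene",S,a),("side",D,b)): print(n,np.round(plane(c,px,.082)[:,:2].mean(0),4))
E
```

```text
[ 582.1 -223.4   80.6] gap 0.4
[ 593.7 -182.8   80.7] gap 2.0
[ 633.7 -239.1   81.4] gap 0.2
[ 645.5 -197.8   80.6] gap 3.5
centre [ 0.61373592 -0.2107875   0.08082586] yaws [np.float64(-16.994470613896148), np.float64(-16.12727303630859), np.float64(73.97103835296632), np.float64(74.15775424568622)] len [np.float64(0.05403303111529929), np.float64(0.05387996398650853), np.float64(0.042151395501488505), np.float64(0.042975986355862444)]
scene [ 0.6147 -0.2095]
side [ 0.6135 -0.2123]
```

The corners are at 81 mm height with 54 mm outer-to-inner spacing, which agrees with the sizes given. The pad centre is about (0.6166, -0.2117) and the yaw about -16.4°. I shut the fingers and move towards it.

arm_command(targets=[{"dp": [2, -1, 0], "spin": 0.05}, {"dp": [6, -3, 0], "spin": 0.1}, {"dp": [11, -5.4, 0], "spin": 0.16}, {"dp": [16, -7.8, 1], "spin": 0.22}, {"dp": [21, -10.2, 2], "spin": 0.28}, {"dp": [26, -12.7, 3], "spin": 0.34}, {"dp": [31, -15.1, 4], "spin": 0.4}, {"dp": [36, -17.5, 5], "spin": 0.46}, {"dp": [40, -19.5, 6], "spin": 0.51}, {"dp": [43, -21, 6], "spin": 0.54}], fingers=0, squeeze=60)

```text
time: 1.35
ee_pos: [0.5214, -0.2916, 0.2426]
tool_rot: [[0.959, -0.282, -0.002], [-0.282, -0.959, 0.001], [-0.002, -0.001, -1.0]]
contact_force: [0.2, -1.7, 0.6]
grip_width: 0.0001
gripper_force: 0.0
```

```bash
cat > st.py <<'E'
from station import readout
import numpy as np, sys
o=readout.get_obs(); R=o['tool_rot']; p=o['ee_pos']; x,y,z=map(float,sys.argv[1:4])
print('t',o['time'],'p',np.round(p,4),'yaw',round(np.degrees(np.arctan2(R[1,0],R[0,0])),2),'F',np.round(o['contact_force'],1),'w',round(o['grip_width'],4),'dp cm',np.round(100*R.T@(np.array([x,y,z])-p),2),'tilt',np.round(R[2],3))
E
python3 st.py 0.6166 -0.2117 0.18
```

```text
t 1.35 p [ 0.5214 -0.2916  0.2426] yaw -16.37 F [ 0.2 -1.7  0.6] w 0.0001 dp cm [  6.89 -10.35   6.25] tilt [-0.002 -0.001 -1.   ]
```

arm_command(targets=[{"dp": [2.5, -4, 0.5], "spin": 0}, {"dp": [5, -8, 3], "spin": 0}, {"dp": [6.5, -10, 5], "spin": 0}, {"dp": [6.9, -10.4, 6.2], "spin": 0}, {"dp": [6.9, -10.4, 6.2], "spin": 0}, {"dp": [6.9, -10.4, 6.2], "spin": 0}])

```text
time: 2.1
ee_pos: [0.6154, -0.2152, 0.1828]
tool_rot: [[0.959, -0.284, 0.001], [-0.284, -0.959, -0.001], [0.001, 0.001, -1.0]]
contact_force: [-0.9, 0.3, -0.3]
grip_width: -0.0003
gripper_force: 0.0
```

```bash
python3 st.py 0.6166 -0.2117 0.15; python3 - <<'E'
from station import viewer
import cv2,numpy as np
f=viewer.grab_frame("scene")[150:330,60:320,::-1]; g=viewer.grab_frame("side")[230:480,250:560,::-1]
cv2.imwrite("pics/hover.png",np.hstack([cv2.resize(f,(400,277)),cv2.resize(g,(344,277))]))
E
```

```text
t 2.1 p [ 0.6154 -0.2152  0.1828] yaw -16.52 F [-0.9  0.3 -0.3] w -0.0003 dp cm [ 0.01 -0.37  3.28] tilt [ 0.001  0.001 -1.   ]
```

View pics/hover.png

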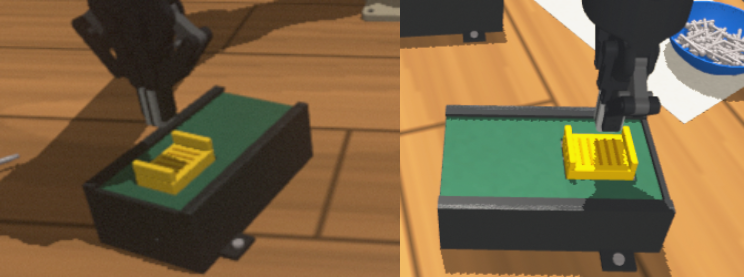

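The hover view shows the shut fingertips at roughly (161,229) in the scene view and (437,347) in the side view. I check that against the projection of the measured tip.

```bash
python3 - <<'E'
from h import *
for n in("scene","side"):
    c=np.load(n+"0.npz")
    for nm,P in(("tip",(.6154,-.2152,.1098)),("pad",(.6166,-.2117,.07))):
        q=c['rotation'].T@(np.array(P)-c['position']); print(n,nm,q[0]/q[2]*c['fx']+c['cx'],q[1]/q[2]*c['fy']+c['cy'])
E
```

```text
scene tip 165.11905564132942 230.3680899274225
scene pad 172.8444603046558 255.31008400416505
side tip 435.3725866392541 343.42563508942476
side pad 429.0663658790549 366.2669873430232
```

arm_command(targets=[{"dp": [-0.3, -0.4, 1.5], "spin": 0}, {"dp": [-0.3, -0.4, 3.0], "spin": 0}, {"dp": [-0.3, -0.4, 3.6], "spin": 0}, {"dp": [-0.3, -0.4, 3.6], "spin": 0}, {"dp": [-0.3, -0.4, 3.6], "spin": 0}])

```text
time: 2.82
ee_pos: [0.6145, -0.2089, 0.1462]
tool_rot: [[0.959, -0.282, 0.001], [-0.282, -0.959, -0.0], [0.001, 0.0, -1.0]]
contact_force: [0.4, 0.2, 0.2]
grip_width: 0.0003
gripper_force: 0.0
```

```bash
python3 st.py 0.6166 -0.2117 0.136
```

```text
t 2.825 p [ 0.6145 -0.2089  0.1462] yaw -16.4 F [0.4 0.2 0.2] w 0.0003 dp cm [0.28 0.21 1.03] tilt [ 0.001  0.    -1.   ]
```

arm_command(targets=[{"dp": [0, 0.2, 0.3], "spin": 0}, {"dp": [0, 0.2, 0.6], "spin": 0}, {"dp": [0, 0.2, 0.9], "spin": 0}, {"dp": [0, 0.2, 1.1], "spin": 0}, {"dp": [0, 0.2, 1.1], "spin": 0}, {"dp": [0, 0.2, 1.1], "spin": 0}])

```text
time: 3.58
ee_pos: [0.6141, -0.2111, 0.1357]
tool_rot: [[0.959, -0.283, 0.001], [-0.283, -0.959, -0.001], [0.002, 0.0, -1.0]]
contact_force: [-1.4, -0.6, 6.7]
grip_width: -0.0003
gripper_force: 3.3
```

```bash
python3 st.py 0.6166 -0.2117 0.136
```

```text
t 3.575 p [ 0.6141 -0.2111  0.1357] yaw -16.41 F [-1.4 -0.6  6.7] w -0.0003 dp cm [ 0.26 -0.01 -0.03] tilt [ 0.002  0.    -1.   ]
```

arm_command(targets=[{"dp": [0, 0, 0.1], "spin": 0}, {"dp": [0, 0, 0.2], "spin": 0}, {"dp": [0, 0, 0.2], "spin": 0}, {"dp": [0, 0, 0.2], "spin": 0}])

```text
time: 4.08
ee_pos: [0.6144, -0.2111, 0.1352]
tool_rot: [[0.959, -0.283, 0.002], [-0.283, -0.959, -0.001], [0.003, 0.001, -1.0]]
contact_force: [-5.0, 0.6, 18.7]
grip_width: 0.0002
gripper_force: 8.8
```

arm_command(targets=[{"dp": [-0.3, 0, 0], "spin": 0}, {"dp": [-0.7, 0, 0], "spin": 0}, {"dp": [-1.1, 0, 0], "spin": 0}, {"dp": [-1.5, 0, 0], "spin": 0}, {"dp": [-2, 0, 0], "spin": 0}, {"dp": [-2.5, 0, 0], "spin": 0}, {"dp": [-3, 0, 0], "spin": 0}, {"dp": [-3, 0, 0], "spin": 0}])

```text
time: 5.08
ee_pos: [0.5863, -0.2027, 0.1354]
tool_rot: [[0.959, -0.282, 0.005], [-0.282, -0.959, -0.002], [0.005, 0.0, -1.0]]
contact_force: [-1.2, -0.9, 14.9]
grip_width: -0.0002
gripper_force: 7.7
```

```bash
python3 st.py 0.6166 -0.2117 0.136;  python3 - <<'E'
from station import viewer
import cv2,numpy as np
f=viewer.grab_frame("scene")[150:330,60:320,::-1]; g=viewer.grab_frame("side")[230:480,250:560,::-1]
cv2.imwrite("pics/slide.png",np.hstack([cv2.resize(f,(400,277)),cv2.resize(g,(344,277))]))
E
```

```text
t 5.075 p [ 0.5863 -0.2027  0.1354] yaw -16.41 F [-1.2 -0.9 14.9] w -0.0002 dp cm [ 3.16  0.   -0.05] tilt [ 0.005  0.    -1.   ]
```

View pics/slide.png

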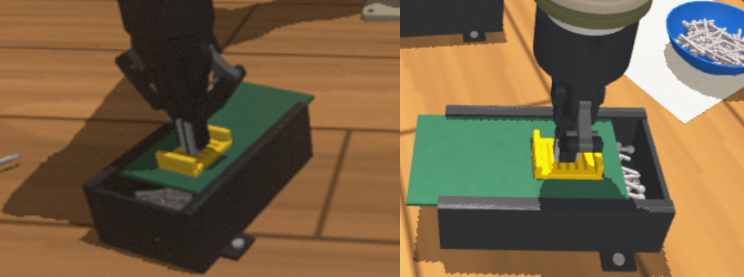

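The cover is sliding with the tab pressed: the screws show at the +x end and the fingers are between the lips. I carry on.

arm_command(targets=[{"dp": [-0.4, 0, 0], "spin": 0}, {"dp": [-1, 0, 0], "spin": 0}, {"dp": [-1.7, 0, 0], "spin": 0}, {"dp": [-2.4, 0, 0], "spin": 0}, {"dp": [-3.1, 0, 0], "spin": 0}, {"dp": [-3.8, 0, 0], "spin": 0}, {"dp": [-4.4, 0, 0], "spin": 0}, {"dp": [-5, 0, 0], "spin": 0}, {"dp": [-5.4, 0, 0], "spin": 0}, {"dp": [-5.4, 0, 0], "spin": 0}])

```text
time: 6.42
ee_pos: [0.5348, -0.1873, 0.1353]
tool_rot: [[0.959, -0.282, 0.005], [-0.282, -0.959, -0.002], [0.005, 0.0, -1.0]]
contact_force: [-0.3, 0.1, 15.8]
grip_width: -0.0003
gripper_force: 8.2
```

arm_command(targets=[{"dp": [-0.3, 0, 0], "spin": 0}, {"dp": [-0.6, 0, 0], "spin": 0}, {"dp": [-0.9, 0, 0], "spin": 0}, {"dp": [-1.2, 0, 0], "spin": 0}, {"dp": [-1.2, 0, 0], "spin": 0}])

```text
time: 7.05
ee_pos: [0.5246, -0.1842, 0.1356]
tool_rot: [[0.959, -0.282, 0.008], [-0.282, -0.959, -0.002], [0.008, -0.0, -1.0]]
contact_force: [5.8, -1.8, 12.2]
grip_width: -0.0001
gripper_force: 6.0
```

```bash
python3 st.py 0.6166 -0.2117 0.136;  python3 - <<'E'
from station import viewer
import cv2,numpy as np
f=viewer.grab_frame("scene")[150:330,60:320,::-1]; g=viewer.grab_frame("side")[230:480,250:560,::-1]
cv2.imwrite("pics/slide2.png",np.hstack([cv2.resize(f,(400,277)),cv2.resize(g,(344,277))]))
E
```

```text
t 7.05 p [ 0.5246 -0.1842  0.1356] yaw -16.39 F [ 5.8 -1.8 12.2] w -0.0001 dp cm [9.6  0.04 0.04] tilt [ 0.008 -0.    -1.   ]
```

View pics/slide2.png

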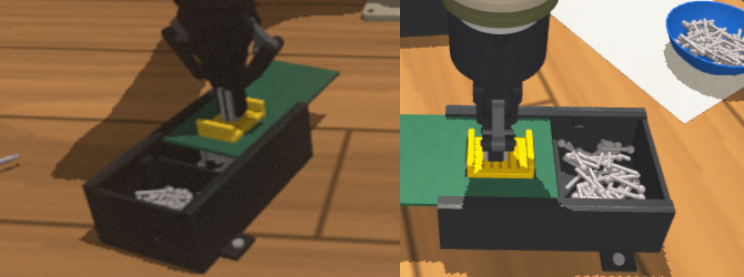

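arm_command(targets=[{"dp": [-0.3, 0, 0.05], "spin": 0}, {"dp": [-0.6, 0, 0.05], "spin": 0}, {"dp": [-0.9, 0, 0.05], "spin": 0}, {"dp": [-0.9, 0, 0.05], "spin": 0}])

```text
time: 7.65
ee_pos: [0.5166, -0.1819, 0.1356]
tool_rot: [[0.959, -0.282, 0.01], [-0.282, -0.959, -0.003], [0.01, 0.0, -1.0]]
contact_force: [8.5, -2.5, 14.2]
grip_width: 0.0001
gripper_force: 6.9
```

```bash
python3 st.py 0.6166 -0.2117 0.136
```

```text
t 7.65 p [ 0.5166 -0.1819  0.1356] yaw -16.4 F [ 8.5 -2.5 14.2] w 0.0001 dp cm [10.43  0.03  0.06] tilt [ 0.01  0.   -1.  ]
```

arm_command(targets=[{"dp": [-0.3, 0, 0], "spin": 0}, {"dp": [-0.5, 0, 0], "spin": 0}, {"dp": [-0.5, 0, 0], "spin": 0}, {"dp": [-0.5, 0, 0], "spin": 0}])

```text
time: 8.15
ee_pos: [0.5149, -0.1814, 0.1367]
tool_rot: [[0.959, -0.282, 0.017], [-0.282, -0.959, -0.005], [0.018, -0.0, -1.0]]
contact_force: [22.2, -7.3, 5.7]
grip_width: 0.0002
gripper_force: 14.0
```

```bash
python3 st.py 0.6166 -0.2117 0.136; python3 - <<'E'
from station import viewer
import cv2,numpy as np
f=viewer.grab_frame("scene")[180:270,150:280,::-1]; g=viewer.grab_frame("side")[300:440,240:420,::-1]
cv2.imwrite("pics/slide3.png",np.hstack([cv2.resize(f,(400,277)),cv2.resize(g,(356,277))]))
E
```

```text
t 8.15 p [ 0.5149 -0.1814  0.1367] yaw -16.39 F [22.2 -7.3  5.7] w 0.0002 dp cm [10.61  0.04  0.26] tilt [ 0.018 -0.    -1.   ]
```

View pics/slide3.png

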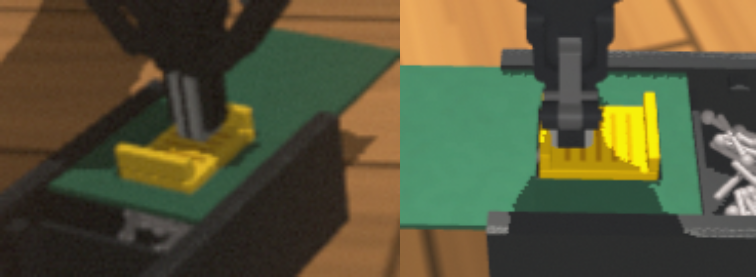

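The fingers are against the -x lip and the cover is hard on its stop at 23 N. I ease off slightly and lift straight up.

arm_command(targets=[{"dp": [0.2, 0, 0], "spin": 0}, {"dp": [0.3, 0, -0.5], "spin": 0}, {"dp": [0.3, 0, -1], "spin": 0}, {"dp": [0.4, 0, -1.5], "spin": 0}, {"dp": [0.4, 0, -2.5], "spin": 0}, {"dp": [0.4, 0, -5], "spin": 0}, {"dp": [0.4, 0, -9], "spin": 0}, {"dp": [0.4, 0, -13], "spin": 0}, {"dp": [0.4, 0, -15], "spin": 0}, {"dp": [0.4, 0, -15], "spin": 0}])

```text
time: 9.5
ee_pos: [0.5124, -0.1808, 0.2836]
tool_rot: [[0.959, -0.282, 0.002], [-0.282, -0.959, -0.001], [0.002, 0.0, -1.0]]
contact_force: [-0.6, -0.0, -0.2]
grip_width: -0.0001
gripper_force: 0.0
```

```bash
python3 st.py 0.5149 -0.1814 0.29; python3 - <<'E'
from station import viewer
from h import *
fs=[]
for n,roi in(("scene",(100,190,300,330)),("side",(230,280,510,480))):
    c=viewer.get_calibration(n); f=viewer.grab_frame(n); fs.append(f)
    hsv=cv2.cvtColor(f,cv2.COLOR_RGB2HSV); y=biggest(cv2.inRange(hsv,(22,150,80),(34,255,255)),roi)
    c0=np.load(n+"0.npz"); y0=biggest(cv2.inRange(cv2.cvtColor(c0['f'],cv2.COLOR_RGB2HSV),(22,150,80),(34,255,255)),roi)
    A=[]
    for q in(y0,y):
        m=cv2.moments(q); A.append(plane(c,[m['m10']/m['m00'],m['m01']/m['m00']],.072)[0,:2])
    print(n,'tab shift',np.round(A[1]-A[0],4),np.linalg.norm(A[1]-A[0]))
cv2.imwrite("pics/end.png",np.hstack([cv2.resize(f[:,:,::-1],(400,300)) for f in fs]))
E
```

```text
t 9.5 p [ 0.5124 -0.1808  0.2836] yaw -16.4 F [-0.6 -0.  -0.2] w -0.0001 dp cm [ 0.26 -0.01 -0.64] tilt [ 0.002  0.    -1.   ]
scene tab shift [-0.086   0.0257] 0.08973237333535647
side tab shift [-0.0859  0.0256] 0.08966282610739401
```

View pics/end.png

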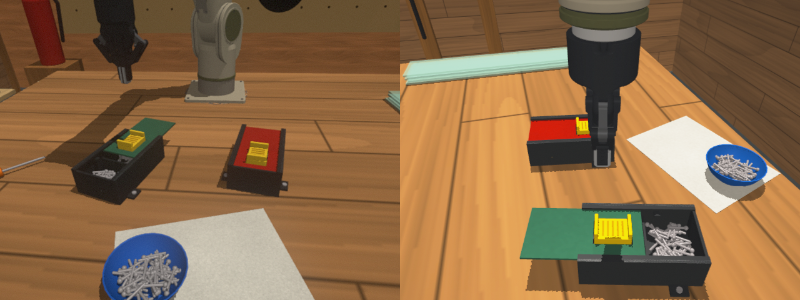

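The green cover has moved 89.7 mm in both views, which is fully open. Its tab is back up, the red case is still shut, and the robot is clear.

```bash
python3 -c "
from station import job; print(job.sign_off())"
```

```text
the job is handed in; nothing more can be done
None
```

The green-covered case is fully open: its cover slid 89.7 mm, measured in both views, with the tab held down throughout. The red-covered case is still shut, the arm is clear of both, and the job was handed in at about 9.6 s of the 29 s allowed.

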